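# Put the steel drip dish under the glass jar

## Task

Build the set on the round grey pad of the white shelf: first the shallow steel dish, set down in the middle of the pad, then the glass jar with the chrome lid, centred upright in the dish. Whichever of the jar and the amber bottle is standing on the pad has to come off first, and the bottle must finish standing upright on the shelf board. Set the jar down gently, never tip over the jar or the bottle, and leave everything else on the shelf where it is.

Things in the scene. Friction and masses are not known exactly. Their poses are not given: they have to be found in the camera images.
- pad: Round, thin grey rubber pad, 90 mm across, let into the white shelf flush with its top (fixed; it lies elsewhere each time). Origin at its centre on the shelf's top surface. The shelf is a fixed white board, 430 x 760 mm, its top 12 mm above the table (z = 0.012), spanning x 0.32 to 0.75 and y -0.38 to 0.38; low rims, 36 mm high above the table, stand along its far edge and both ends. Either the jar or the amber bottle stands on the pad at the start.
- dish_mid (a point): Centre, half-way up (10 mm over its underside), of the loose round steel dish: 64 mm across, 20 mm high, 110 g, z up. Its side is straight from 3 mm above its foot to the top; the top is a flat floor 15 mm above the underside, ringed by a lip 5 mm high and 3 mm thick (58 mm across inside), in which the jar stands with 7 mm of play all round.
- jar_mid (a point): Centre, half-way up (39 mm over its underside), of the loose closed glass jar: upright cylinder 44 mm across with a chrome lid 45 mm across on its top 16 mm, 78.5 mm high in all, about 120 to 240 g, a few wooden sticks inside, z up. In the dish this point is 44 mm above the dish's point.
- bottle_mid (a point): Centre, half-way up (42 mm over its underside), of the loose amber bottle: body 44 mm across and 56 mm high, neck 30 mm across, white ribbed twist cap 37 mm across from 64 mm up to the top at 84 mm; about 60 to 130 g, z up.
- jar: The glass jar itself: origin at the centre of its underside, z up.
- dish: The steel dish itself: origin at the centre of its underside, z up.
- bottle: The amber bottle itself: origin at the centre of its underside, z up.
- organiser: Bystander: white pill organiser with seven flip lids, 36 mm (its x) by 150 mm (its y), 25 mm high, at the back of the shelf. Origin at the centre of its underside.
- can: Bystander: round aluminium spray can with a white cap, 42 mm across, 108 mm high, standing close beside the dish's first place. Origin at the centre of its underside.
- tin: Bystander: low closed round metal cream tin, 47 mm across, 30 mm high, flat lid without a lip (not the dish). Origin at the centre of its underside.
- scent: Bystander: flat square-shouldered glass bottle with a chrome cap, 44 mm (its x) by 26 mm (its y), 94 mm high. Origin at the centre of its underside.
- tweezers: Bystander: steel tweezers lying flat, along their x from -50 to +45 mm, 15 mm wide, 8 mm high. Origin near the middle, on the underside.
- clipper: Bystander: steel nail clipper lying flat, 62 mm along its x, 12 mm wide, 16 mm high. Origin near the middle, on the underside.
Not all that is in view belongs to the job. Leave any green look-alike of the dish alone.

How it is judged:
On the way, in this order (a step that is already met when the one before it is completed fails the run):
1. the dish stands released in the middle of the pad, with the jar still well away from it (horizontal distance between dish_mid and pad below 0.012 m and height (world z) of dish_mid between 0.018 and 0.026 m and angle between dish_mid's own z axis and vertical below 0.06 rad and linear speed of dish below 0.02 m/s and contact force between the fingers and dish below 0.1 N and horizontal distance between jar_mid and dish_mid above 0.05 m), for 0.2 s.
2. the jar stands released and centred in the dish (horizontal distance between jar_mid and dish_mid below 0.006 m and z of jar_mid in the frame of dish_mid between 0.04 and 0.048 m and angle between jar_mid's own z axis and vertical below 0.06 rad and linear speed of jar below 0.02 m/s and contact force between the fingers and jar below 0.1 N), for 0.2 s.
At the end, for the whole second after the job is handed in: The dish lies flat on the shelf with its centre within 12 mm of the pad's centre, the jar stands upright in the dish with its axis within 6 mm of the dish's, the amber bottle stands upright on the shelf board, all at rest and released (all of step 2 and horizontal distance between dish_mid and pad below 0.012 m and height (world z) of dish_mid between 0.018 and 0.026 m and angle between each of dish_mid, bottle_mid's own z axis and vertical below 0.06 rad and linear speed of each of dish, bottle below 0.02 m/s and contact force between the fingers and dish below 0.1 N and height (world z) of bottle_mid between 0.05 and 0.058 m); the robot touches nothing.
It fails at once if a bystander is moved more than 20 mm from its place (distance of any of organiser, can, tin, scent, tweezers, clipper from where it was at the start of the episode above 0.02 m).
It fails at once if the jar is tipped over (angle between jar_mid's own z axis and vertical above 0.7 rad).
It fails at once if the bottle is tipped over (angle between bottle_mid's own z axis and vertical above 0.7 rad).
It fails at once if the jar is dropped or rammed onto the dish (over 50 N) (contact force between jar and dish above 50 N).
It also fails if it takes over 70 s, if anything falls off the work surface, if the arm or the gripper's body presses on something with over 40 N, if the wrist force passes 120 N, or if a joint passes its speed limit or range.

## Robot

A 7-joint arm with a two-finger parallel gripper is mounted at the origin on the work surface. World frame = base frame: x ahead of the robot, y to its left, z up, the work surface at z = 0. Lengths are in m, angles in rad, forces in N, time in s.
With the tool pointing down it reaches from about 0.4 to 0.925 m from the base axis. Payload 4.1 kg.
Tool frame: the origin (TCP) lies where the fingers leave the gripper's body, on its centre line; the fingertips stand 73 mm ahead of it and the grasp point (between the pads) lies 54 mm ahead of it; y points along the fingers, z is the direction in which the jaws open and shut, and the axes are right-handed (so a half turn about y gives the same grasp; the last joint's range is limited). The gripper opens to 85 mm and grips with 20 to 120 N. Pads are 22 mm wide; open, the fingers measure 114 mm over their backs; the gripper's body (76 mm by 85 mm) begins 54 mm behind the grasp point. The pads swing forward as they close: fully open they stand 13 mm farther back than shut.
Start: joints at [1.081, 0.398, 0.045, 1.537, -0.019, 1.207, -0.051], TCP at [0.248, -0.601, 0.304] pointing down, gripper open.
Joint ranges: [-2.82, 2.82], [-0.49, 2.23], [-1.37, 1.46], [0, 2.46], [-1.36, 4.5], [0.23, 2], [-2.94, 2.94]. Speed limits (rad/s): [2.57, 2.57, 3.14, 3.14, 3.14, 3.14, 3.14].

## Interface

Orientations are given as a rotation vector (axis times angle).
In Python, from plant import arm, imaging gives the robot as it stands.
- The arm moves only by the shell command python3 -m jog 'ROWS' [FORCE]. ROWS is JSON, a list of rows, each a list of 7 numbers: the turn, a rotation vector about the tool's x, y, z in rad, then the shift along the tool's x, y, z in mm, then the opening, from 0 (shut) to 1 (fully open). A call has 1 to 20 rows; each row is the pose to reach, as a shift and turn from the pose commanded when the call began, along the tool's axes at that moment; what a row does not reach only later rows make up. A row lasts 1/12 s, in which the tool goes at most 41.7 mm and 7.16 degrees, less where a joint would pass 70% of its speed; a pose out of reach is approached as far as the arm can. A call with a gripper value outside its range is refused whole. The fingers move at their own pace and stop on an object; FORCE is the grip in N (left out, the last holds). Time passes only in rows, so rows that repeat a pose let the fingers close. It gives the time, the measured TCP pose, the force and the opening at its end, in the units of the state.
- arm.state(): the state, without advancing time (a new reading comes with each control period).
- imaging.camera(name): name is "side" or "top"; returns a dict with "image" (384x512x3 uint8, red, green, blue), "camera_matrix" (3x3 intrinsics, pixels), "camera_from_world" (4x4, takes a point from world to camera coordinates). Camera axes: x right, y down, z forward; pixel columns grow to the right and rows downward; lengths in m; the calibration is good to about 2 mm. A picture is of the moment at which its call begins. There is no depth.
- arm.hand_in(): hands the job in, once; it reports no verdict.
The state is a dict: "clock": time; "joint_positions": joint angles; "joint_velocities": joint speeds; "effort": joint torques, N m; "tcp_pos": TCP position; "eef_rot": TCP orientation; "wrist_force": force on the tool from outside, world axes, zero at the start; "wrist_torque": the same for the moment, N m; "opening": finger opening in m.
Only numpy, scipy, OpenCV 4.12 (cv2) and the standard library are available. Lean on these libraries where they do the work, as an engineer would, in place of code of your own. Each camera call takes 0.05 s, during which the arm holds its last target. There are 200 camera calls.

## Working session

There is one attempt and no reset: what is moved stays moved. The work goes in short steps, Python scripts to look and compute and a shell command to move; the robot and the scene stay as the last step left them, time stands still between calls to the robot, and variables do not carry over. Pictures are saved under pics/ and viewed, about 8 in all and at most 12, crops included, and the job is handed in when it is done.

```bash
ls; mkdir -p pics; python3 - <<'E'
from plant import arm, imaging
import cv2,numpy as np
s=arm.state()
for k in("clock","tcp_pos","eef_rot","opening","wrist_force"):print(k,s[k])
for n in("top","side"):
    c=imaging.camera(n);print(n,np.round(c["camera_matrix"],1).tolist(),np.round(c["camera_from_world"],4).tolist())
    np.savez(f"{n}0.npz",**c)
    cv2.imwrite(f"pics/{n}0.png",cv2.resize(c["image"][:,:,::-1],(800,600),interpolation=cv2.INTER_CUBIC))
E
```

```text
pics
clock 0.0
tcp_pos [ 0.2474387  -0.60050397  0.30285639]
eef_rot [-0.39789187  2.00924833 -2.00525891]
opening 0.08530778598461417
wrist_force [ 0.7028459  -0.11208178  0.43908804]
top [[407.3, 0.0, 260.5], [0.0, 407.3, 200.0], [0.0, 0.0, 1.0]] [[-0.0225, -0.9995, 0.0219, -0.1107], [-0.9814, 0.0179, -0.1913, 0.4768], [0.1908, -0.0258, -0.9813, 1.2264], [0.0, 0.0, 0.0, 1.0]]
side [[456.5, 0.0, 256.2], [0.0, 456.5, 193.4], [0.0, 0.0, 1.0]] [[-0.9283, -0.3717, 0.011, 0.4176], [-0.2185, 0.5212, -0.825, 0.2063], [0.301, -0.7682, -0.565, 0.9128], [0.0, 0.0, 0.0, 1.0]]
```

View pics/top0.png

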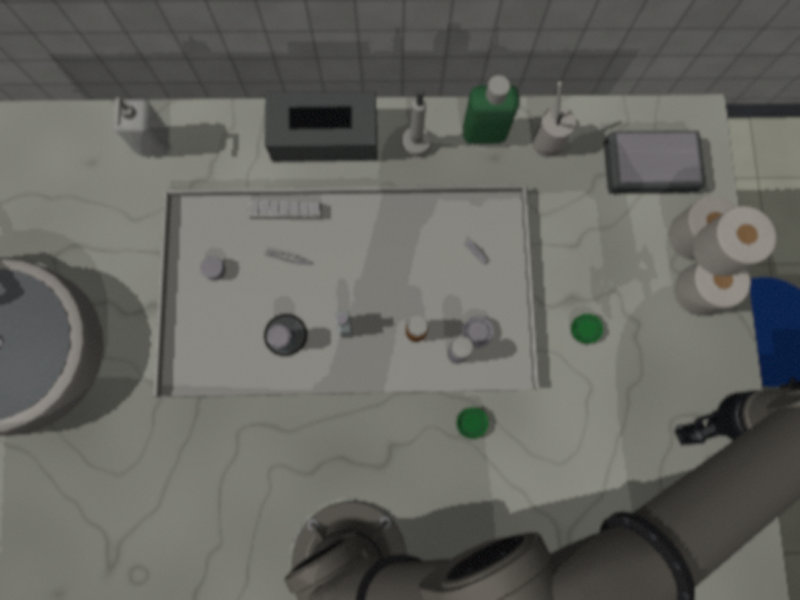

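View pics/side0.png

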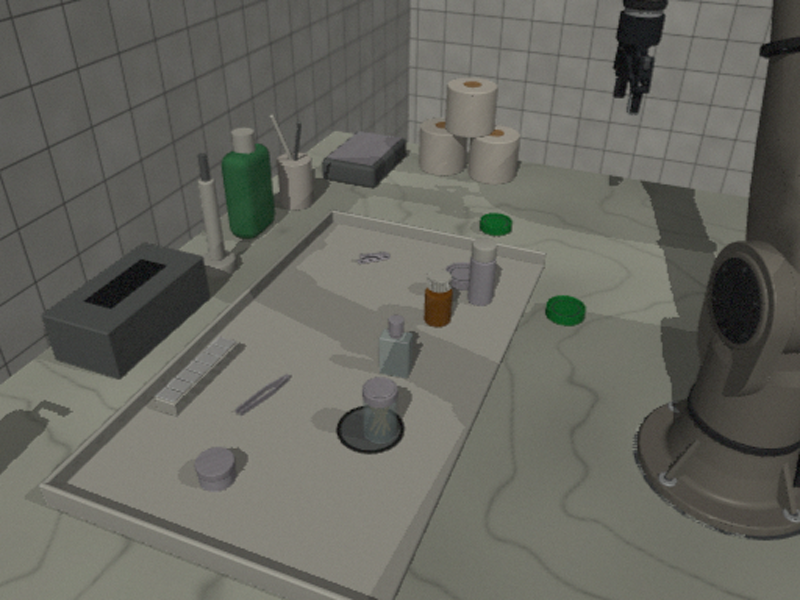

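Jar with chrome lid stands on the pad at top (285,333) / side (378,410). Dish candidates in the top view: the steel round one at (478,329), beside the can at (460,350); green ones at (587,328) and (473,422); the tin at (213,268). I choose the one at (478,329). Jar-like things: the bottle (417,330), the can (460,350) and the scent (345,320). I'll check these in one close crop.

```bash
python3 - <<'E'
import cv2,numpy as np
t=np.load("top0.npz")["image"][:,:,::-1];s=np.load("side0.npz")["image"][:,:,::-1]
# top crop cols160-350 rows190-240 x4 ; side crop cols 205-355 rows 145-295
a=cv2.resize(t[192:242,160:350],None,fx=4.2,fy=4.2,interpolation=cv2.INTER_CUBIC)
b=cv2.resize(s[145:230,250:330],(int(80*4.2),int(85*4.2)),interpolation=cv2.INTER_CUBIC)
d=cv2.resize(s[195:295,205:275],None,fx=3.6,fy=3.6,interpolation=cv2.INTER_CUBIC)
im=np.zeros((600,800,3),np.uint8)
im[:a.shape[0],:a.shape[1]]=a;im[220:220+b.shape[0],:b.shape[1]]=b;im[220:220+d.shape[0],400:400+d.shape[1]]=d
im=np.clip(im.astype(float)*1.4,0,255).astype(np.uint8)
cv2.imwrite("pics/crop1.png",im)
E
```

```text
(no output)
```

View pics/crop1.png

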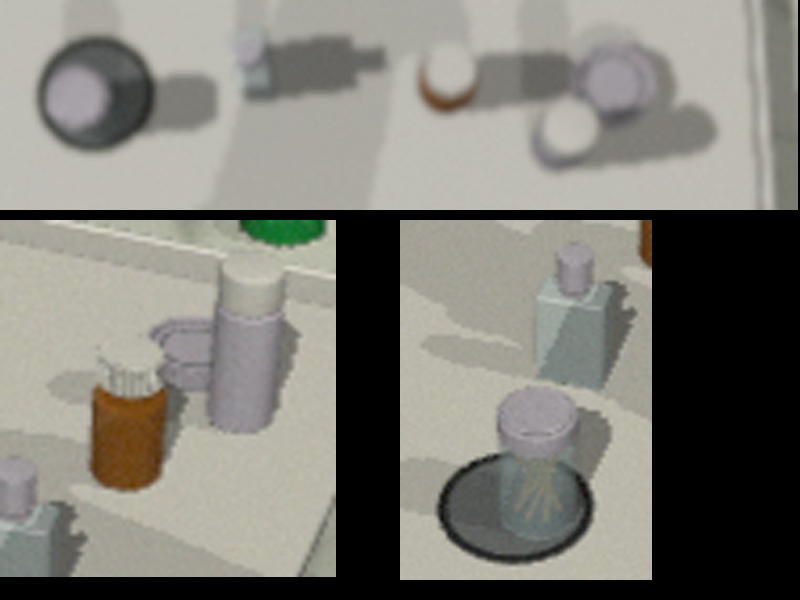

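Crop confirms it: a lipped steel dish at crop (617,80), the jar lid at (77,98) on a pad centred at (96,94), the bottle cap at (447,72) and the can cap at (570,128). Next I turn these into positions and draw the outlines as a check.

```bash
cat > h.py <<'E'
import numpy as np,cv2
from plant import arm,imaging
from scipy.spatial.transform import Rotation as R
def ray(c,u,v,z):
    T=c["camera_from_world"];r=T[:3,:3].T;o=-r@T[:3,3]
    d=r@np.linalg.solve(c["camera_matrix"],[u,v,1]);return (o+d*(z-o[2])/d[2])[:2]
def proj(c,P):
    P=np.atleast_2d(P);q=P@c["camera_from_world"][:3,:3].T+c["camera_from_world"][:3,3]
    q=q@np.array(c["camera_matrix"]).T;return q[:,:2]/q[:,2:]
def circ(x,y,z,r):
    a=np.linspace(0,2*np.pi,60);return np.c_[x+r*np.cos(a),y+r*np.sin(a),0*a+z]
def overlay(c,circles,box,f,bright=1.4):
    u0,v0,u1,v1=box;im=cv2.resize(c["image"][v0:v1,u0:u1,::-1],None,fx=f,fy=f,interpolation=cv2.INTER_CUBIC)
    im=np.clip(im*float(bright),0,255).astype(np.uint8)
    for (x,y,z,r),col in circles:
        p=(proj(c,circ(x,y,z,r))-[u0,v0]+.5)*f-.5
        cv2.polylines(im,[np.round(p*16).astype(int)],True,col,1,cv2.LINE_AA,4)
    return im
def delta(x,y,z,yaw=None):
    """tool-axis shift in mm (and turn about tool y?) from current pose to world TCP x,y,z"""
    s=arm.state();r=R.from_rotvec(s["eef_rot"]);return np.round(1000*r.inv().apply(np.array([x,y,z])-s["tcp_pos"]),1)
E
python3 - <<'E'
from h import *
t=dict(np.load("top0.npz"));s=dict(np.load("side0.npz"))
T=lambda x,y,z:ray(t,(x+.5)/4.2-.5+160,(y+.5)/4.2-.5+192,z)
B=lambda x,y,z:ray(s,(x+.5)/4.2-.5+250,(y-220+.5)/4.2-.5+145,z)
D=lambda x,y,z:ray(s,(x-400+.5)/3.6-.5+205,(y-220+.5)/3.6-.5+195,z)
for n,a in dict(pad_t=T(96,94,.012),pad_s=D(516,507,.012),jar_t=T(77,98,.0905),jar_s=D(538,411,.0905),dish_t=T(617,80,.032),bottle_t=T(447,72,.096),can_t=T(570,128,.12),can_s=B(252,272,.12),bot_s=B(132,352,.096),scent_t=T(250,47,.106)).items():print(n,np.round(a,4))
r=R.from_rotvec(arm.state()["eef_rot"]).as_matrix();print(np.round(r,3))
P=T(96,94,.012);J=T(77,98,.0905);d=T(617,80,.032);b=T(447,72,.096);c=T(570,128,.12)
cs=[((*P,.012,.045),(0,0,255)),((*J,.0905,.0225),(0,255,0)),((*J,.012,.022),(0,255,0)),((*d,.032,.032),(0,255,255)),((*d,.015,.032),(0,200,255)),((*b,.096,.0185),(255,0,0)),((*b,.012,.022),(255,0,0)),((*c,.012,.021),(255,0,255)),((*c,.12,.02),(255,0,255))]
im=np.zeros((600,800,3),np.uint8)
a=overlay(t,cs,(160,192,350,242),4.2);im[:a.shape[0],:a.shape[1]]=a
a=overlay(s,cs,(250,145,330,230),4.2);im[220:220+a.shape[0],:a.shape[1]]=a
a=overlay(s,cs,(205,195,275,295),3.6);im[220:220+a.shape[0],400:400+a.shape[1]]=a
cv2.imwrite("pics/ov1.png",im)
E
```

```text
pad_t [0.4403 0.1279]
pad_s [0.4416 0.1284]
jar_t [0.4249 0.1281]
jar_s [0.4269 0.1297]
dish_t [ 0.4403 -0.2653]
bottle_t [ 0.4378 -0.1351]
can_t [ 0.3926 -0.2187]
can_s [ 0.3945 -0.2128]
bot_s [ 0.4422 -0.1384]
scent_t [0.4566 0.0042]
[[-0.925 -0.001  0.381]
 [-0.381  0.002 -0.925]
 [ 0.    -1.    -0.002]]
```

View pics/ov1.png

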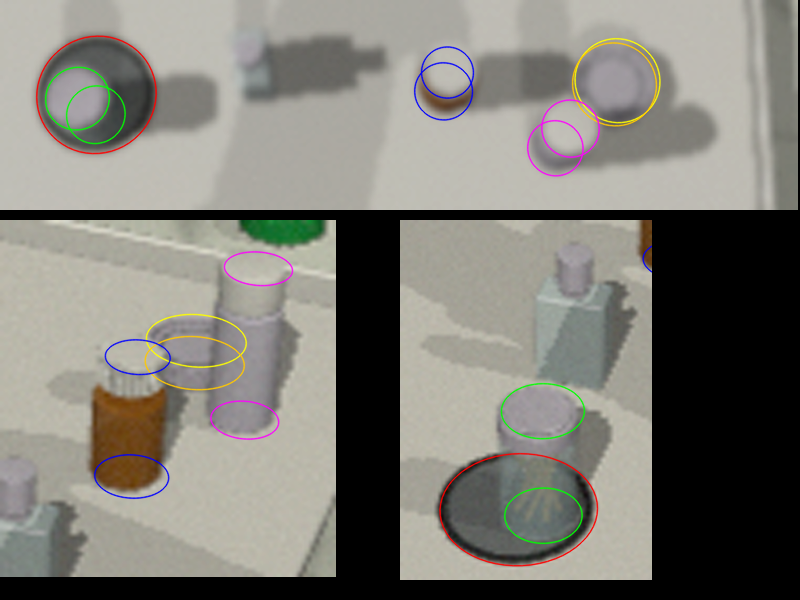

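The outlines agree to about 2 mm. Pad ≈ (0.441,0.128), jar ≈ (0.426,0.129), dish ≈ (0.440,-0.265), can ≈ (0.393,-0.216). The bottle is off the pad and clear, so it can stay. I'll swing over to the jar and align the tool axes with the world.

```bash
python3 -m jog '[[0,0.391,0,-368,23,-228,1],[0,0.391,0,-368,23,-228,1],[0,0.391,0,-368,23,-228,1],[0,0.391,0,-368,23,-228,1],[0,0.391,0,-368,23,-228,1],[0,0.391,0,-368,23,-228,1],[0,0.391,0,-368,23,-228,1],[0,0.391,0,-368,23,-228,1],[0,0.391,0,-368,23,-228,1],[0,0.391,0,-368,23,-228,1],[0,0.391,0,-447,43,-605,1],[0,0.391,0,-447,43,-605,1],[0,0.391,0,-447,43,-605,1],[0,0.391,0,-447,43,-605,1],[0,0.391,0,-447,43,-605,1],[0,0.391,0,-447,43,-605,1],[0,0.391,0,-447,43,-605,1],[0,0.391,0,-447,43,-605,1],[0,0.391,0,-447,43,-605,1],[0,0.391,0,-447,43,-605,1]]'
python3 -c "
from h import *
s=arm.state();print(s['tcp_pos'],np.round(R.from_rotvec(s['eef_rot']).as_matrix(),3).tolist(),delta(.426,.129,.104),s['joint_positions'],s['wrist_force'])"
```

```text
clock: 1.77
tcp_pos: [0.4288, 0.1333, 0.2608]
eef_rot: [-0.006, 2.221, -2.217]
wrist_force: [-0.0, -0.3, 0.8]
opening: 0.0854
[0.42876364 0.13325392 0.26077829] [[-1.0, -0.0, 0.005], [-0.005, 0.002, -1.0], [0.0, -1.0, -0.002]] [  2.7 156.8   4.5] [ 0.01022346  0.09392883 -0.4288864   2.03702584  0.04405359  1.01913218
 -2.00587451] [-0.00521406 -0.34371286  0.80300001]
```

```bash
python3 -m jog '[[0,0,0,3,40,4,1],[0,0,0,3,80,4,1],[0,0,0,3,115,4,1],[0,0,0,3,115,4,1],[0,0,0,3,115,4,1]]'
python3 -c "
from h import *
print(delta(.426,.129,.104))"
```

```text
clock: 2.18
tcp_pos: [0.4262, 0.1243, 0.1448]
eef_rot: [0.005, -2.218, 2.22]
wrist_force: [0.0, -0.1, 0.2]
opening: 0.0854
[-0.  40.8 -4.8]
```

```bash
python3 -m jog '[[0,0,0,0,5,-4.5,1],[0,0,0,0,25,-4.5,1],[0,0,0,0,40,-4.5,1],[0,0,0,0,40,-4.5,1],[0,0,0,0,40,-4.5,0.3],[0,0,0,0,40,-4.5,0.3],[0,0,0,0,40,-4.5,0.3],[0,0,0,0,40,-4.5,0.3],[0,0,0,0,40,-4.5,0.3],[0,0,0,0,40,-4.5,0.3],[0,0,0,0,40,-4.5,0.3],[0,0,0,0,40,-4.5,0.3],[0,0,0,0,40,-4.5,0.3]]' 30
python3 - <<'E'
from h import *
t=imaging.camera("top");s=imaging.camera("side")
a=overlay(t,[],(140,190,230,250),4.4);b=overlay(s,[],(190,170,290,300),3.9)
im=np.zeros((600,800,3),np.uint8);im[:a.shape[0],:a.shape[1]]=a;im[:b.shape[0],405:405+b.shape[1]]=b[:,:395]
cv2.imwrite("pics/grip1.png",im)
print(arm.state()["wrist_force"])
E
```

```text
clock: 3.27
tcp_pos: [0.4285, 0.1294, 0.1073]
eef_rot: [0.004, 2.221, -2.22]
wrist_force: [-0.8, -1.2, 7.0]
opening: 0.0434
[-0.59776789 -0.33974715  6.53686937]
```

View pics/grip1.png

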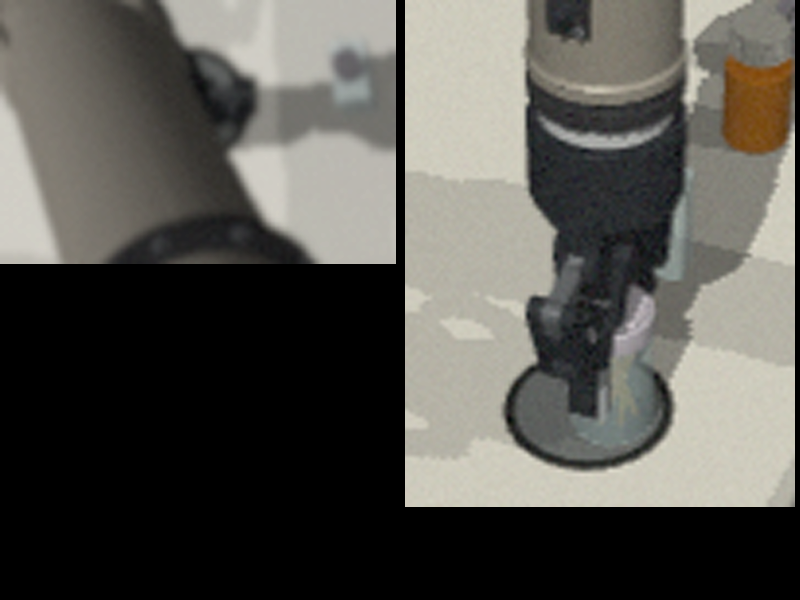

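```bash
python3 - <<'E'
from h import *
s=dict(np.load("side0.npz"));q=lambda *p:((proj(s,p)-[190,170]+.5)*3.9-.5+[405,0])[0].round(0)
for x in(.42,.426,.432):print(x,"jar mid z.03",q(x,.129,.03),"pad face",q(x,.151,.035),"finger back",q(x,.165,.035),"lid",q(x,.129,.0905))
E
```

```text
0.42 jar mid z.03 [626. 395.] pad face [610. 416.] finger back [599. 435.] lid [626. 307.]
0.426 jar mid z.03 [616. 392.] pad face [599. 413.] finger back [588. 432.] lid [615. 304.]
0.432 jar mid z.03 [605. 389.] pad face [588. 410.] finger back [577. 428.] lid [604. 301.]
```

```bash
python3 -m jog '[[0,0,0,0,-10,0,0.3],[0,0,0,0,-40,0,0.3],[0,0,0,0,-80,0,0.3],[0,0,0,0,-115,0,0.3],[0,0,0,-35,-115,40,0.3],[0,0,0,-71,-115,80,0.3],[0,0,0,-106,-115,120,0.3],[0,0,0,-142,-115,159,0.3],[0,0,0,-142,-115,159,0.3],[0,0,0,-142,-115,159,0.3]]' 30
python3 - <<'E'
from h import *
s=imaging.camera("side");t=imaging.camera("top");np.savez("s1.npz",**s)
st=arm.state();print(st["tcp_pos"],st["wrist_force"])
x,y,z=st["tcp_pos"]
o=[((x,y,z-.0136,.0225),(0,255,0)),((x,y,z-.092,.022),(0,255,0))]
u,v=proj(s,(x,y,z-.05))[0].astype(int)
a=overlay(s,o,(max(u-50,0),max(v-60,0),u+50,v+60),4)
u,v=proj(t,(x,y,z-.05))[0].astype(int);b=overlay(t,o,(u-45,v-40,u+45,v+40),4)
im=np.zeros((600,800,3),np.uint8);im[:a.shape[0],:a.shape[1]]=a;im[:b.shape[0],405:405+b.shape[1]]=b
cv2.imwrite("pics/hold1.png",im)
E
```

```text
clock: 4.2
tcp_pos: [0.5734, -0.0381, 0.2218]
eef_rot: [-0.016, -2.215, 2.223]
wrist_force: [-0.4, 0.3, -1.4]
opening: 0.0432
[ 0.57011556 -0.03242848  0.22113688] [-0.59529466  0.50263444 -1.4586145 ]
```

View pics/hold1.png

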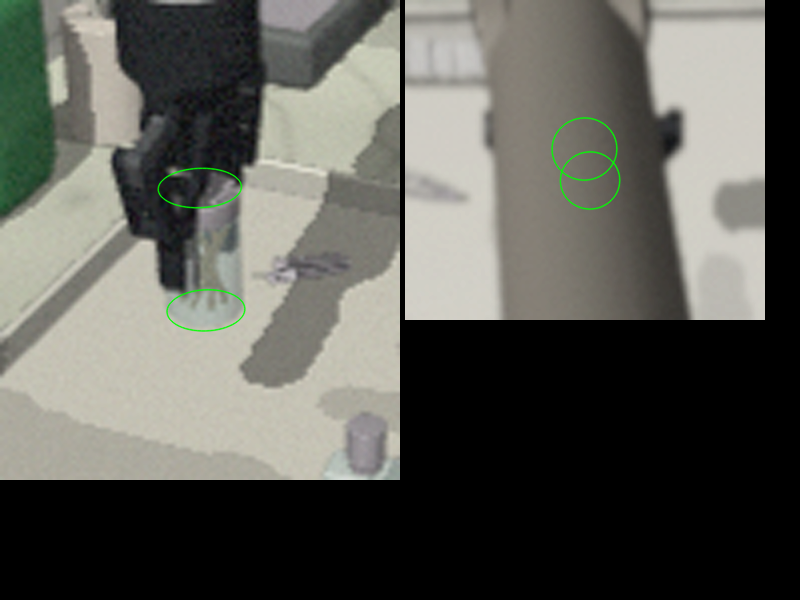

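Jar held upright and centred on the tool axis within 1–2 mm. I'll park it at about (0.57,-0.03).

```bash
python3 -m jog '[[0,0,0,0,35,0,0.3],[0,0,0,0,70,0,0.3],[0,0,0,0,95,0,0.3],[0,0,0,0,105,0,0.3],[0,0,0,0,110,0,0.3],[0,0,0,0,112,0,0.3],[0,0,0,0,113,0,0.3],[0,0,0,0,113,0,0.3]]' 30; python3 -c "
from h import *
s=arm.state();print(s['tcp_pos'],s['wrist_force'])"
```

```text
clock: 4.97
tcp_pos: [0.5705, -0.0296, 0.1095]
eef_rot: [0.003, 2.22, -2.22]
wrist_force: [0.7, 0.4, -1.2]
opening: 0.0435
[ 0.57046394 -0.02955931  0.10946483] [ 0.68465533  0.3793218  -1.21106735]
```

```bash
python3 -m jog '[[0,0,0,0,1,0,0.3],[0,0,0,0,2,0,0.3],[0,0,0,0,2.5,0,0.3],[0,0,0,0,2.5,0,0.3],[0,0,0,0,2.5,0,0.3]]'; python3 -c "
from h import *
s=arm.state();print(s['tcp_pos'],s['wrist_force'])"
```

```text
clock: 5.38
tcp_pos: [0.5704, -0.0299, 0.1074]
eef_rot: [0.003, 2.22, -2.221]
wrist_force: [-1.5, 0.2, 7.4]
opening: 0.0435
[ 0.57038189 -0.02985608  0.10741259] [-1.53393353  0.20630228  7.41953234]
```

```bash
python3 -m jog '[[0,0,0,0,-1,0,1],[0,0,0,0,-1,0,1],[0,0,0,0,-1,0,1],[0,0,0,0,-1,0,1],[0,0,0,0,-30,0,1],[0,0,0,0,-70,0,1],[0,0,0,0,-113,0,1],[0,0.1,0,21,-113,40,1],[0,0.2,0,42,-113,80,1],[0,0.3,0,63,-113,120,1],[0,0.4,0,84,-113,160,1],[0,0.5,0,105,-113,200,1],[0,0.6,0,126,-113,239,1],[0,0.7,0,126,-113,239,1],[0,0.785,0,126,-113,239,1],[0,0.785,0,126,-113,239,1],[0,0.785,0,126,-113,239,1],[0,0.785,0,126,-113,239,1]]'
python3 - <<'E'
from h import *
s=arm.state();print(s['tcp_pos'],s['joint_positions'].round(2),np.round(R.from_rotvec(s['eef_rot']).as_matrix(),3).tolist(),delta(.444,-.269,.1))
t=imaging.camera("top");c=imaging.camera("side")
o=[((.5704,-.03,.0905,.0225),(0,255,0)),((.5704,-.03,.012,.022),(0,255,0)),((.44,-.265,.032,.032),(0,255,255)),((.44,-.265,.032,.029),(0,255,255)),((.393,-.216,.012,.021),(255,0,255)),((.441,.128,.012,.045),(0,0,255))]
a=overlay(t,o,(170,150,340,240),4.6);b=overlay(c,o,(190,90,355,300),2.8)[:,:]
im=np.zeros((600,800,3),np.uint8)
b=cv2.resize(b,None,fx=.5,fy=.5) if 0 else b
cv2.imwrite("pics/two.png",a);np.savez("s2.npz",**c);np.savez("t2.npz",**t)
im=np.zeros((600,800,3),np.uint8);im[:,:462]=b[:600,:462] if b.shape[0]>=600 else np.pad(b,((0,600-b.shape[0]),(0,0),(0,0)))
d=overlay(t,o,(175,150,335,235),2.1);im[:d.shape[0],464:800]=d
d=overlay(t,o,(280,190,335,240),6);im[200:500,464:464+330]=d
cv2.imwrite("pics/two.png",im)
E
```

```text
clock: 6.88
tcp_pos: [0.444, -0.2677, 0.2183]
eef_rot: [-0.726, -1.763, 1.762]
wrist_force: [1.4, -0.0, -1.0]
opening: 0.0857
[ 0.44401764 -0.26766163  0.21831896] [ 0.5   0.25 -0.05  1.94  0.02  0.95 -1.91] [[-0.71, 0.0, -0.704], [0.704, 0.001, -0.71], [0.0, -1.0, -0.0]] [ -1.  118.3   1. ]
```

View pics/two.png

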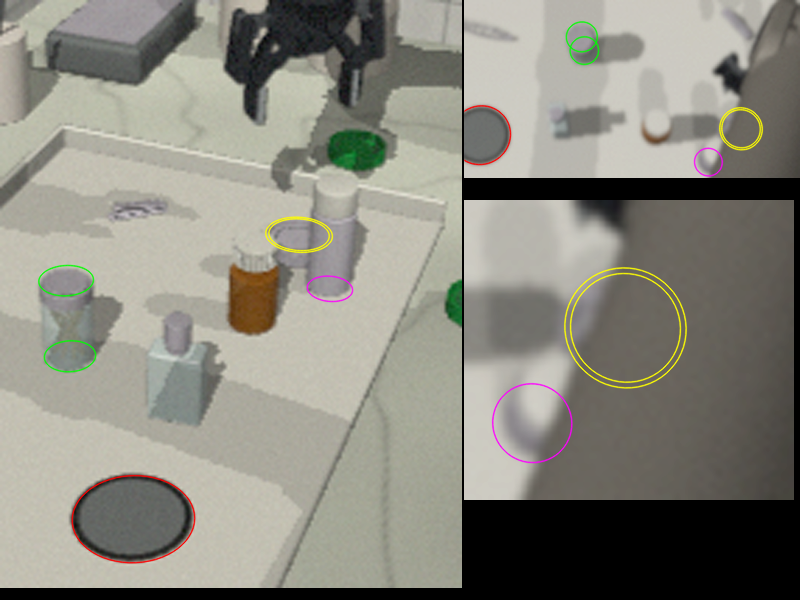

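The pad is clear and fits the outline, and the jar stands upright where parked. Now I descend to the dish in stages.

```bash
python3 -m jog '[[0,0,0,0,35,0,1],[0,0,0,0,70,0,1],[0,0,0,0,100,0,1],[0,0,0,0,115,0,1],[0,0,0,0,125,0,1],[0,0,0,0,128,0,1],[0,0,0,0,128,0,1],[0,0,0,0,128,0,1]]'
python3 - <<'E'
from h import *
s=arm.state();print(s['tcp_pos'],delta(.443,-.268,.086),s["wrist_force"])
E
```

```text
clock: 7.65
tcp_pos: [0.4444, -0.2691, 0.0914]
eef_rot: [-0.731, -1.761, 1.761]
wrist_force: [0.2, 0.5, 1.1]
opening: 0.085
[ 0.44435652 -0.26907425  0.0913833 ] [1.7 5.4 0.2] [0.23822886 0.49517147 1.05939339]
```

```bash
python3 -m jog '[[0,0,0,1.5,3,0,1],[0,0,0,1.5,5,0,1],[0,0,0,1.5,5,0,1],[0,0,0,1.5,5,0,0.6],[0,0,0,1.5,5,0,0.6],[0,0,0,1.5,5,0,0.6],[0,0,0,1.5,5,0,0.6],[0,0,0,1.5,5,0,0.6],[0,0,0,1.5,5,0,0.6],[0,0,0,1.5,5,0,0.6]]' 30
python3 - <<'E'
from h import *
s=arm.state();print(s['tcp_pos'],s["wrist_force"],s["opening"])
E
```

```text
clock: 8.48
tcp_pos: [0.4424, -0.268, 0.0862]
eef_rot: [-0.729, -1.76, 1.76]
wrist_force: [-1.4, 0.0, 4.8]
opening: 0.0633
[ 0.44244185 -0.26796174  0.08615304] [-1.40885748  0.04278228  4.82537558] 0.0633418104663044
```

```bash
python3 -m jog '[[0,0,0,0,-5,0,0.6],[0,0,0,0,-25,0,0.6],[0,0,0,0,-60,0,0.6],[0,0,0,0,-100,0,0.6],[0,0,0,0,-135,0,0.6],[0,0,0,0,-150,0,0.6],[0,-0.1,0,28,-150,-28,0.6],[0,-0.2,0,55,-150,-57,0.6],[0,-0.3,0,83,-150,-85,0.6],[0,-0.4,0,111,-150,-113,0.6],[0,-0.5,0,139,-150,-141,0.6],[0,-0.6,0,166,-150,-170,0.6],[0,-0.7,0,194,-150,-198,0.6],[0,-0.785,0,222,-150,-226,0.6],[0,-0.785,0,250,-150,-255,0.6],[0,-0.785,0,277,-150,-283,0.6],[0,-0.785,0,277,-120,-283,0.6],[0,-0.785,0,277,-100,-283,0.6],[0,-0.785,0,277,-100,-283,0.6],[0,-0.785,0,277,-100,-283,0.6]]'
python3 - <<'E'
from h import *
st=arm.state();x,y,z=st["tcp_pos"];print(st["tcp_pos"],st["wrist_force"],np.round(R.from_rotvec(st['eef_rot']).as_matrix(),3).tolist())
c=imaging.camera("side");t=imaging.camera("top");np.savez("s3.npz",**c)
dz=z-.0542
o=[((x-.0038,y,dz,.032),(0,255,255)),((x-.0038,y,dz-.017,.032),(0,255,255)),((.441,.128,.012,.045),(0,0,255))]
b=overlay(c,o,(190,140,290,300),3.75,1.6);a=overlay(t,o,(140,170,240,250),4,1.6)
im=np.zeros((600,800,3),np.uint8);im[:600,:375]=b;im[:320,380:780]=a
cv2.imwrite("pics/hold2.png",im)
E
```

```text
clock: 10.15
tcp_pos: [0.4457, 0.1278, 0.1848]
eef_rot: [0.003, -2.219, 2.221]
wrist_force: [0.4, -0.5, -2.2]
opening: 0.0632
[0.44565079 0.12776443 0.18479917] [ 0.41743315 -0.48582816 -2.19922971] [[-1.0, -0.003, -0.0], [0.0, -0.001, -1.0], [0.003, -1.0, 0.001]]
```

View pics/hold2.png

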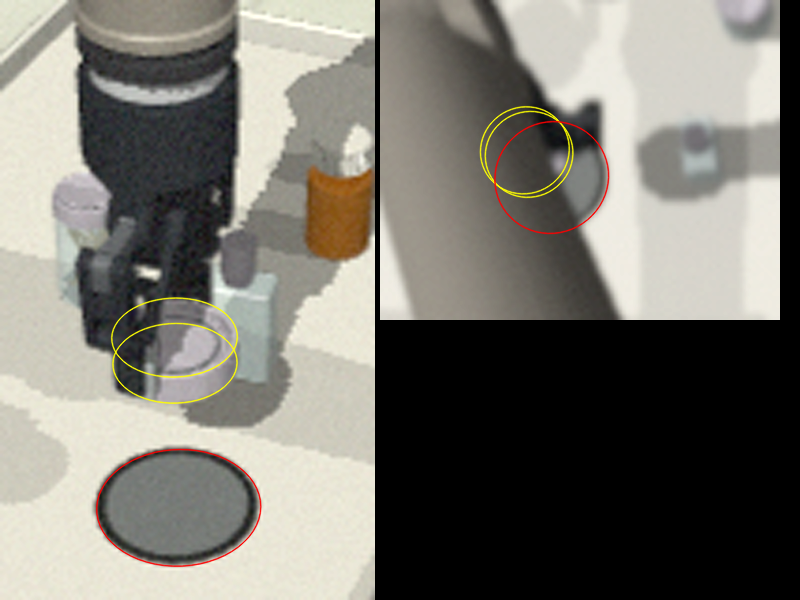

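The dish is held level and matches the predicted outline: right edge at 236 against 238 predicted, bottom at 404 against 403. I'll lower it onto the pad.

```bash
python3 -m jog '[[0,0,0,0,30,0,0.6],[0,0,0,0,60,0,0.6],[0,0,0,0,82,0,0.6],[0,0,0,0,92,0,0.6],[0,0,0,0,95,0,0.6],[0,0,0,0,96,0,0.6],[0,0,0,0,97,0,0.6],[0,0,0,0,97,0,0.6]]'
python3 - <<'E'
from h import *
s=arm.state();print(s['tcp_pos'],s["wrist_force"],delta(.4448,.128,.0855))
E
```

```text
clock: 10.92
tcp_pos: [0.4476, 0.1285, 0.0897]
eef_rot: [0.004, 2.221, -2.22]
wrist_force: [0.6, 0.9, -1.4]
opening: 0.0632
[0.44761569 0.12846782 0.08968425] [ 0.57167653  0.8617884  -1.41162737] [2.8 4.2 0.5]
```

```bash
python3 -m jog '[[0,0,0,2,0,0,0.6],[0,0,0,2.5,1,0,0.6],[0,0,0,2.5,2,0,0.6],[0,0,0,2.5,3,0,0.6],[0,0,0,2.5,4,0,0.6],[0,0,0,2.5,4,0,0.6],[0,0,0,2.5,4,0,0.6]]'
python3 - <<'E'
from h import *
s=arm.state();print(s['tcp_pos'],s["wrist_force"])
E
```

```text
clock: 11.5
tcp_pos: [0.4441, 0.1283, 0.0861]
eef_rot: [-0.0, -2.22, 2.223]
wrist_force: [-4.9, -1.5, 18.6]
opening: 0.0634
[0.44414804 0.12831802 0.0860757 ] [-4.87345439 -1.46777128 18.56308114]
```

```bash
python3 -m jog '[[0,0,0,0,-1.5,0,0.6],[0,0,0,0,-1.5,0,1],[0,0,0,0,-1.5,0,1],[0,0,0,0,-1.5,0,1],[0,0,0,0,-1.5,0,1],[0,0,0,0,-5,0,1],[0,0,0,0,-30,0,1],[0,0,0,0,-70,0,1],[0,0,0,0,-110,0,1],[0,0,0,0,-140,0,1],[0,0,0,-31,-140,40,1],[0,0,0,-63,-140,80,1],[0,0,0,-95,-140,120,1],[0,0,0,-126,-140,158,1],[0,0,0,-126,-140,158,1],[0,0,0,-126,-140,158,1],[0,0,0,-126,-140,158,1]]'
python3 - <<'E'
from h import *
s=arm.state();print(s['tcp_pos'],s["wrist_force"],delta(.5704,-.03,.1074))
c=imaging.camera("side");t=imaging.camera("top");np.savez("s4.npz",**c);np.savez("t4.npz",**t)
o=[((.4406,.128,.032,.032),(0,255,255)),((.4406,.128,.015,.032),(0,255,255)),((.441,.128,.012,.045),(0,0,255)),((.4406,.128,.032,.029),(0,255,255))]
b=overlay(c,o,(205,240,270,305),6,1.5);a=overlay(t,o,(160,190,215,240),7,1.5)
b0=overlay(c,[],(205,240,270,305),3,1.5);a0=overlay(t,[],(160,190,215,240),3.5,1.5)
im=np.zeros((600,800,3),np.uint8);im[:390,:390]=b;im[:350,400:785]=a;im[395:590,:195]=b0;im[395:570,400:593]=a0[:, :193] if a0.shape[1]>=193 else np.pad(a0,((0,0),(0,193-a0.shape[1]),(0,0)))
cv2.imwrite("pics/dish.png",im)
E
```

```text
clock: 12.92
tcp_pos: [0.5705, -0.0322, 0.224]
eef_rot: [-0.005, -2.219, 2.219]
wrist_force: [0.7, 0.9, -0.0]
opening: 0.0856
[ 0.57053135 -0.03215192  0.22399555] [ 0.68879693  0.85998039 -0.01699047] [ 1.000e-01  1.166e+02 -2.200e+00]
```

View pics/dish.png

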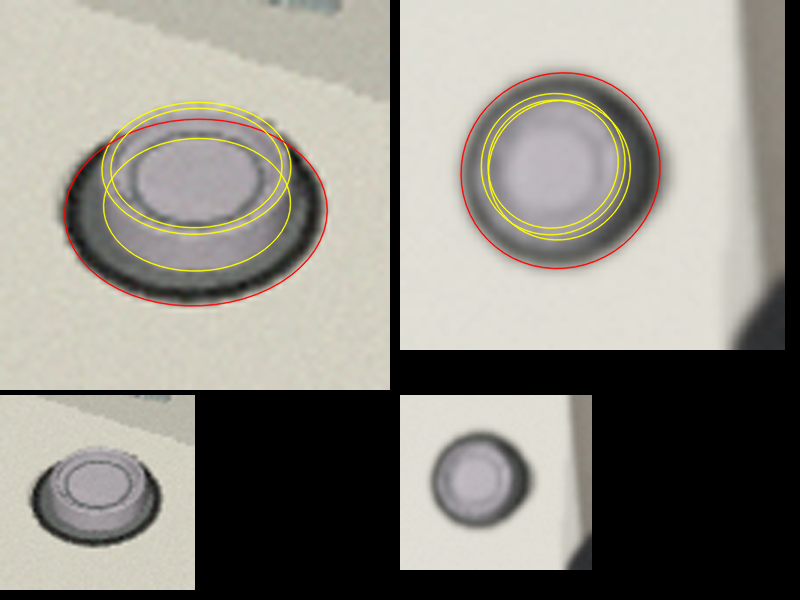

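```bash
python3 - <<'E'
from h import *
s=dict(np.load("s4.npz"));t=dict(np.load("t4.npz"))
f=lambda c,x,y,u0,v0,k,z:ray(c,(x+.5)/k-.5+u0,(y+.5)/k-.5+v0,z).round(4)
print("ring side",f(s,199,180,205,240,6,.027),"rim side",f(s,198,168.5,205,240,6,.032),"top rim",f(t,555,166,160-400/7,190,7,.032),f(t,553,165,160-400/7,190,7,.03))
# jar then-vs-now: fine circle fit of jar lid parked
E
```

```text
ring side [0.4391 0.1291] rim side [0.4395 0.1289] top rim [0.4394 0.1269] [0.4402 0.1282]
```

Dish ≈ (0.4397,0.128), 1–2 mm from the pad centre and flat. Next I fetch the jar.

```bash
python3 -m jog '[[0,0,0,0,35,-2,1],[0,0,0,0,70,-2,1],[0,0,0,0,100,-2,1],[0,0,0,0,112,-2,1],[0,0,0,0,115,-2,1],[0,0,0,0,115,-2,1],[0,0,0,0,115,-2,1]]'
python3 - <<'E'
from h import *
s=arm.state();print(s['tcp_pos'],s["wrist_force"],delta(.5704,-.03,.107))
E
```

```text
clock: 13.6
tcp_pos: [0.571, -0.0271, 0.1111]
eef_rot: [0.002, 2.22, -2.219]
wrist_force: [0.7, 0.4, 0.6]
opening: 0.0857
[ 0.57104193 -0.02710072  0.11110301] [0.67458431 0.36338498 0.58501991] [0.7 4.1 2.9]
```

```bash
python3 -m jog '[[0,0,0,0.5,2,2.5,1],[0,0,0,0.5,3,2.5,1],[0,0,0,0.5,3,2.5,1],[0,0,0,0.5,3,2.5,0.3],[0,0,0,0.5,3,2.5,0.3],[0,0,0,0.5,3,2.5,0.3],[0,0,0,0.5,3,2.5,0.3],[0,0,0,0.5,3,2.5,0.3],[0,0,0,0.5,3,2.5,0.3],[0,0,0,0.5,3,2.5,0.3],[0,0,0,0.5,3,2.5,0.3],[0,0,0,0.5,3,2.5,0.3]]' 30
python3 - <<'E'
from h import *
s=arm.state();print(s['tcp_pos'],s["wrist_force"],delta(.4395,.128,.225))
E
```

```text
clock: 14.6
tcp_pos: [0.5697, -0.0303, 0.1067]
eef_rot: [0.001, 2.221, -2.221]
wrist_force: [-0.7, -0.6, 4.6]
opening: 0.0433
[ 0.56966679 -0.0302695   0.10668658] [-0.66156336 -0.60991801  4.57109087] [ 130.1 -118.4 -158.2]
```

```bash
python3 -m jog '[[0,0,0,0,-10,0,0.3],[0,0,0,0,-40,0,0.3],[0,0,0,0,-80,0,0.3],[0,0,0,0,-118,0,0.3],[0,0,0,32,-118,-40,0.3],[0,0,0,65,-118,-80,0.3],[0,0,0,98,-118,-120,0.3],[0,0,0,130.5,-118,-158,0.3],[0,0,0,130.5,-118,-158,0.3],[0,0,0,130.5,-118,-158,0.3],[0,0,0,130.5,-90,-158,0.3],[0,0,0,130.5,-60,-158,0.3],[0,0,0,130.5,-40,-158,0.3],[0,0,0,130.5,-32,-158,0.3],[0,0,0,130.5,-32,-158,0.3],[0,0,0,130.5,-32,-158,0.3],[0,0,0,130.5,-32,-158,0.3]]'
python3 - <<'E'
from h import *
s=arm.state();x,y,z=s["tcp_pos"];print(s['tcp_pos'],s["wrist_force"],delta(.439,.128,.1217),s["opening"])
c=imaging.camera("side");t=imaging.camera("top");np.savez("s5.npz",**c)
o=[((.4397,.128,.032,.032),(0,255,255)),((x+.0007,y,z-.0947,.022),(0,255,0)),((x+.0007,y,z-.0162,.0225),(0,255,0))]
b=overlay(c,o,(200,210,275,310),6,1.5)
b0=overlay(c,[],(205,215,270,305),5,1.5)
im=np.zeros((600,800,3),np.uint8);im[:,:450]=b;im[:450,465:790]=b0
cv2.imwrite("pics/above.png",im)
E
```

```text
clock: 16.02
tcp_pos: [0.44, 0.128, 0.1396]
eef_rot: [0.003, 2.221, -2.22]
wrist_force: [-0.0, 0.6, -0.3]
opening: 0.0432
[0.43999999 0.12798245 0.13959812] [-0.00357108  0.56022742 -0.34830545] [ 1.  17.9 -0. ] 0.04324330263650686
```

View pics/above.png

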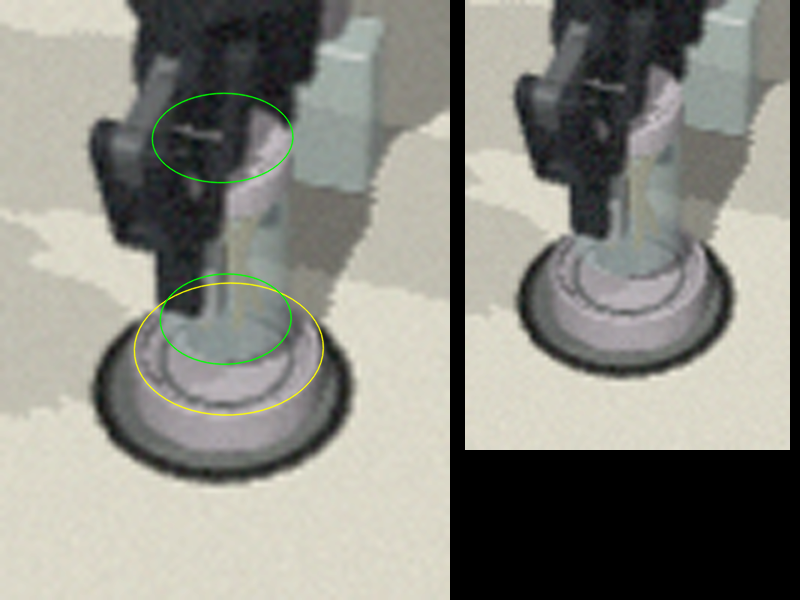

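Jar held upright over the dish. Its base outline (column 226) is centred over the dish rim (column 229) within about 1 mm. I'll lower it gently.

```bash
python3 -m jog '[[0,0,0,0.8,4,0,0.3],[0,0,0,0.8,8,0,0.3],[0,0,0,0.8,11,0,0.3],[0,0,0,0.8,13,0,0.3],[0,0,0,0.8,14,0,0.3],[0,0,0,0.8,15,0,0.3],[0,0,0,0.8,15.5,0,0.3],[0,0,0,0.8,15.5,0,0.3]]'
python3 - <<'E'
from h import *
s=arm.state();print(s['tcp_pos'],s["wrist_force"])
E
```

```text
clock: 16.78
tcp_pos: [0.4381, 0.1277, 0.1228]
eef_rot: [0.0, -2.221, 2.221]
wrist_force: [-0.3, -0.4, -1.4]
opening: 0.0436
[0.43814075 0.12769613 0.12276592] [-0.27006802 -0.41712324 -1.37051918]
```

```bash
python3 -m jog '[[0,0,0,-1,0.3,0,0.3],[0,0,0,-1,0.6,0,0.3],[0,0,0,-1,0.9,0,0.3],[0,0,0,-1,1.2,0,0.3],[0,0,0,-1,1.2,0,0.3],[0,0,0,-1,1.2,0,0.3]]'
python3 - <<'E'
from h import *
s=arm.state();print(s['tcp_pos'],s["wrist_force"])
E
```

```text
clock: 17.28
tcp_pos: [0.4391, 0.1277, 0.1217]
eef_rot: [-0.0, -2.221, 2.222]
wrist_force: [-0.6, -0.2, -2.2]
opening: 0.0436
[0.43911961 0.12766615 0.12166376] [-0.61017273 -0.18265782 -2.17654612]
```

```bash
python3 -m jog '[[0,0,0,0,0.3,0,0.3],[0,0,0,0,0.6,0,0.3],[0,0,0,0,0.9,0,0.3],[0,0,0,0,1.2,0,0.3],[0,0,0,0,1.2,0,0.3],[0,0,0,0,1.2,0,0.3]]'
python3 - <<'E'
from h import *
s=arm.state();print(s['tcp_pos'],s["wrist_force"])
E
```

```text
clock: 17.78
tcp_pos: [0.4392, 0.1278, 0.1216]
eef_rot: [-0.0, -2.22, 2.222]
wrist_force: [-3.7, -1.7, 11.1]
opening: 0.0432
[0.43921826 0.1277669  0.12159805] [-3.70295845 -1.73648644 11.13797025]
```

```bash
python3 -m jog '[[0,0,0,0,-0.8,0,0.3],[0,0,0,0,-0.8,0,0.55],[0,0,0,0,-0.8,0,0.8],[0,0,0,0,-0.8,0,1],[0,0,0,0,-0.8,0,1],[0,0,0,0,-0.8,0,1],[0,0,0,0,-10,0,1],[0,0,0,0,-30,0,1],[0,0,0,0,-65,0,1],[0,0,0,0,-105,0,1],[0,0,0,0,-140,0,1],[0,0,0,-40,-140,0,1],[0,0,0,-80,-140,0,1],[0,0,0,-120,-140,0,1],[0,0,0,-160,-140,0,1],[0,0,0,-160,-140,0,1],[0,0,0,-160,-140,0,1]]'
python3 - <<'E'
from h import *
s=arm.state();print(s['tcp_pos'],s["wrist_force"],s["opening"],abs(s["joint_velocities"]).max())
c=imaging.camera("side");t=imaging.camera("top");np.savez("s6.npz",**c);np.savez("t6.npz",**t)
D=(.4397,.128)
o=[((*D,.032,.032),(0,255,255)),((*D,.027,.022),(0,255,0)),((*D,.1055,.0225),(0,255,0)),((.441,.128,.012,.045),(0,0,255))]
b=overlay(c,o,(205,220,270,310),5,1.5);b0=overlay(c,[],(205,220,270,310),3,1.5)
a=overlay(t,[],(165,190,335,245),2.7,1.5);e=overlay(c,[],(205,110,355,240),2.3,1.5)
im=np.zeros((600,800,3),np.uint8);im[:450,:325]=b;im[:a.shape[0],335:335+a.shape[1]]=a;im[160:160+b0.shape[0],335:335+b0.shape[1]]=b0;im[300:300+e.shape[0],800-250:800]=e[:,-250:]
cv2.imwrite("pics/final.png",im)
E
```

```text
clock: 19.2
tcp_pos: [0.6005, 0.1272, 0.26]
eef_rot: [-0.001, -2.221, 2.219]
wrist_force: [-0.4, 0.6, 0.7]
opening: 0.0853
[0.60045886 0.12720965 0.2599503 ] [-0.4184782   0.6472474   0.74753391] 0.08534094143160494 0.06893482920263463
```

View pics/final.png

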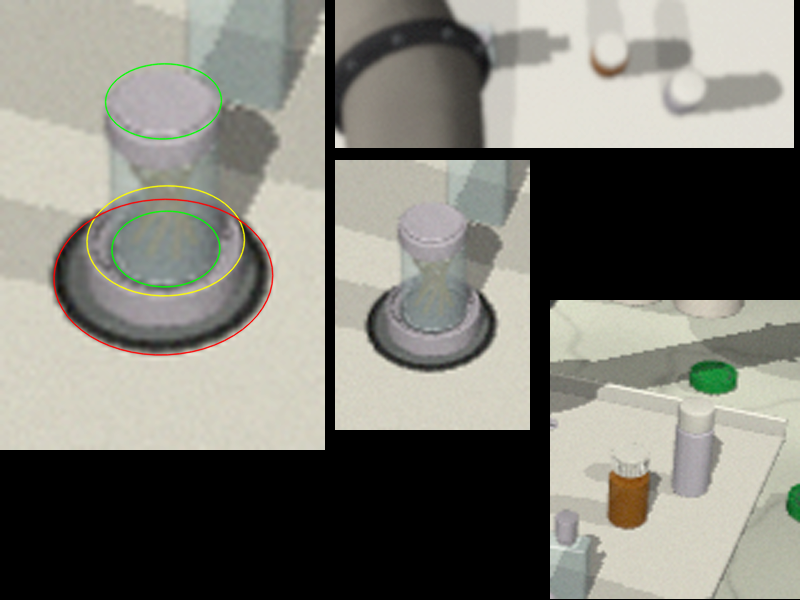

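The jar stands upright in the dish, with its lid (163,102) and base (164,246) on the predicted outlines to within 1–2 px of the enlarged crop. The bottle and can stand where they were. I'll let the arm settle, then hand in.

```bash
python3 -m jog '[[0,0,0,0,0,0,1],[0,0,0,0,0,0,1],[0,0,0,0,0,0,1],[0,0,0,0,0,0,1]]'; python3 -c "
from plant import arm
print(arm.hand_in())"
```

```text
clock: 19.63
tcp_pos: [0.5986, 0.1278, 0.261]
eef_rot: [0.0, 2.221, -2.221]
wrist_force: [0.7, 0.2, 0.3]
opening: 0.085
the job is handed in; nothing more can be done
None
```

The set is built and I handed the job in at about 20 s on the clock; no verdict is reported. The jar was standing on the pad, so I parked it on free shelf, gripped the dish past the can and set it on the pad. I then set the jar back down in the dish, with about 11 N at the wrist. I left the amber bottle alone, since it was already upright and off the pad.

**Last checks, from the camera pictures:**
- **Dish:** flat, about 1–2 mm from the pad's centre.
- **Jar:** upright in the dish and centred within about 2 mm. The fingers are open and the arm is clear.
- **Bottle, can, scent:** the bottle and can look upright and unmoved. The part of the scent bottle that was in view also looked unmoved.
- **Not checked:** I took no last close look at the tin, organiser, tweezers or clipper, but the arm only passed well above the shelf near them.

The two cameras disagreed by up to about 6 mm on the can and the bottle. I put that down to pixel reading and calibration, and it did not matter for the placing. The dish touched down on the pad with about 19 N at the wrist, firmer than intended.

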